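Show the valve spool to the inspection camera

ROBOT

A 6-joint arm with a two-finger parallel gripper is mounted at the origin on the work surface. World frame = base frame: x ahead of the robot, y to its left, z up, the work surface at z = 0. Lengths are in m, angles in rad, forces in N, time in s.
With the tool pointing down it reaches from about 0.325 to 0.9 m from the base axis. Payload 6.1 kg.
Tool frame: the origin (TCP) lies at the very end of the fingers, on their centre line; the grasp point (between the pads) lies 19 mm behind it; z points along the fingers, y is the line along which they close (so a half turn about z gives the same grasp; the last joint's range is limited). The gripper opens to 87 mm and grips with 3 to 60 N. Pads are 19 mm wide; open, the fingers measure 117 mm over their backs; the gripper's body (75 mm by 190 mm) begins 51 mm behind the grasp point.
Start: joints at [1.109, 0.22, 1.526, -0, 1.395, -0.126], TCP at [0.206, 0.59, 0.223] pointing down, gripper open.
Joint ranges: [-2.98, 2.98], [-0.91, 2.08], [0.09, 2.57], [-1.24, 4.39], [0.2, 2.65], [-2.68, 2.68]. Speed limits (rad/s): [2.57, 2.57, 3.01, 3.14, 3.14, 3.14].

INTERFACE

Orientations are given as a 3x3 rotation matrix whose columns are the frame's x, y, z axes.
In Python, from station import env gives the robot as it stands. The module is installed in compiled form; this text tells all that it offers.
- The arm moves only by the tool move_arm, never from a script. Its argument "series" is a list that holds one entry, the list of rows, each a list of 5 numbers: the finger opening in mm, from 0 to 87, then the shift along the world's x, y, z in units of 30 mm (1.0 is 30 mm), then the turn about the world's z in units of 6 degrees (1.0 is 6 degrees). A call has 1 to 12 rows; each row shifts and turns the commanded pose from where the row before left it; what a row does not reach is not made up. A row lasts 1/12 s, in which the tool goes at most 41.7 mm and 7.16 degrees, less where a joint would pass 70% of its speed; a pose out of reach is approached as far as the arm can. A call is refused whole if a number of a shift passes 1 or a number of a turn 1, either way. A call with a gripper value outside its range is refused whole. The fingers move at their own pace and stop on an object; the grip force is fixed at half the most. Time passes only in rows, so rows that do not move let the fingers close. It gives the time, the measured TCP pose, the force, the opening and the grip force at its end, in the units of the state.
- env.read_state(): the state, without advancing time (a new reading comes with each control period).
- env.camera(name): name is "side" or "top"; returns the picture (420x560x3 uint8, red, green, blue); there is no depth.
- env.camera_model(name): a dict with "vertical_fov" (degrees; the focal length in pixels is half the picture's height over the tangent of half this angle, whatever the lens; pixels are square), "cx", "cy" (the principal point, pixels), "distortion" ([k1, k2, p1, p2, k3] as OpenCV has them; the pictures are not rectified), "R" (3x3) and "t" (3): a world point X has camera coordinates R X + t. Camera axes: x right, y down, z forward; pixel columns grow to the right and rows downward; lengths in m; the calibration is good to about 2 mm. A picture is of the moment at which its call begins. camera_model takes no time and is no camera call.
- env.close_job(): hands the job in; it is judged then, once.
The state is a dict: "t": time; "joints": joint angles; "qvel": joint speeds; "joint_torque": joint torques, N m; "tcp_pos": TCP position; "eef_rot": TCP orientation; "force": force on the tool from outside, world axes, zero at the start; "wrist_torque": the same for the moment, N m; "opening": opening from 0.0 (shut) to 1.0 (fully open); "gripper_force": force on a finger pad.
Only numpy, scipy, OpenCV 4.12 (cv2) and the standard library are available. Lean on these libraries where they do the work, as an engineer would, in place of code of your own. Each camera call takes 0.05 s, during which the arm holds its last target. There are 200 camera calls.

TASK

On the parts counter, push the transport lock of the grey tray all the way to its end stop, then take out the valve spool with the thin nose and hold it up to the inspection camera: the nose pointing straight into the lens along the line the camera looks (which slopes down), its tip centred and about 8 cm from the glass. Finish there with the spool still in the gripper, held still; leave the lock open, do not touch the camera or its stand, and leave the tray's other two parts and everything else on the counter where they are.

Things in the scene. Friction and masses are not known exactly. Their poses are not given: they have to be found in the camera images.
- tray: Fixed grey tray, 290 (y) x 215 mm (x -120 to +95). Origin on the counter under the middle nest; x away from the robot, z up. V nests at y -85, 0, +85 mm hold three steel parts along x, axes 45 mm above the counter, in any order. White saddles 10 mm thick at x -45 and +32; between them free space down to the 8 mm floor. Cross walls 40 mm high at x -61.5 and +61.5; lock rail at the near edge.
- lock (a joint): Lock: steel comb bar on the tray's near edge (tray x -92 mm), slides to the tray's +y (left seen from the robot), m. Starts at 0 to 0.010 (locked); end stop 0.042 (open). Stays where left, needs about 3 N. Its three tongues, 16 mm wide, tops 65 mm above the counter, cover the last 13 mm of the parts' near ends when locked and stand midway beside the parts when open. Knob at its middle.
- lock_knob (a point): Point on the axis of the lock's upright round black knob (diameter 22 mm), 91 mm above the counter; the bar's top is 65 mm, the knob's top 103 mm above the counter. Axes parallel to the tray's; moves with the lock.
- spool: Valve spool, bare steel, 110 mm long, 0.3 to 0.46 kg. Origin on its axis midway; x runs along it to the nose. Lands of diameter 28 at x -55 to -35, -23 to +13 (grip here; balance point about -6) and +25 to +39; grooves of diameter 18 between them; thin nose of diameter 12 to +55. Starts in a nest, nose away from the robot. Can roll about its axis.
- spool_nose (a point): Centre of the end face of the spool's nose (x = +55 mm of the spool).
- spool_tail (a point): Centre of the spool's other end face (x = -55 mm).
- camera_head: Inspection camera on the stand, right of the tray: white housing, ring light diameter 68, black lens barrel diameter 36 mm. Height varies (lens about 0.22 to 0.29 m up). Origin at the centre of the lens glass; it looks along its own -x, towards the robot and 0.35 rad downwards; y is level. The nose tip belongs at (-80, 0, 0) mm here, the spool's x along this x.
- plunger: Bystander in the tray: plain steel rod, diameter 28, 110 mm long, no grooves. Origin at its middle on its axis, x along it.
- bobbin: Bystander in the tray: steel part diameter 28, 110 mm long, one wide waist diameter 18 from x = -31 to +25 mm and no nose. Origin at its middle on its axis, x along it.
- seal: Bystander: black seal ring, outer diameter 68, 9 mm high, lying flat. Origin at its underside's centre.
- phone: Bystander: phone with a pale glass face, 150x72x9 mm, lying flat, origin at its underside's centre.
- calipers: Bystander: steel outside calipers about 270x120x12 mm lying flat to the left of the tray, origin near their middle.
- grease: Bystander: upright pale can with a paper label, diameter 66, 100 mm tall, beyond the tray on the right. Origin at its underside's centre.
- fitting: Bystander: brass pipe fitting, diameter 32, 45 mm tall, standing, beyond the tray on the left. Origin at its underside's centre.
- stand: The camera's fixed stand: foot 130x130x14 mm, column diameter 22 and 394 mm high at x = +30 mm of the foot's centre (the side away from the robot). Origin on the counter under the foot's centre; the camera head hangs over the foot.
There are look-alikes about, which are no part of the job. What is shaped like the spool but blue or brown is not meant.

How it is judged:
By the outcome, as a careful person would: the job done as asked, in the order asked, and still so for the second after the job is handed in, while the arm keeps its last pose, push and grip.
It also fails if it takes over 48 s, if anything falls off the work surface, if the arm or the gripper's body presses on something with over 40 N, if the wrist force passes 120 N, or if a joint passes its speed limit or range.

## Working session

There is one attempt and no reset: what is moved stays moved. The work goes in short steps, Python scripts to look and compute and a tool call to move; the robot and the scene stay as the last step left them, time stands still between calls to the robot, and variables do not carry over. Pictures are saved under pics/ and viewed, at most 10 in all, crops included, and the job is handed in when it is done.

Besides the shell and the picture viewer there is one more tool, called after ">>>" as name(argument=value, ...) on one line, values as JSON. move_arm: Moves the arm, as the interface text tells. Its arguments: {"type":"object","properties":{"series":{"type":"array"}},"required":["series"]}

```bash
mkdir -p pics
cat > h.py <<'E'
import numpy as np, cv2
from station import env
def model(n):
    m=env.camera_model(n); f=210/np.tan(np.radians(m["vertical_fov"])/2)
    return np.array([[f,0,m["cx"]],[0,f,m["cy"]],[0,0,1.]]),np.array(m["distortion"],float),np.array(m["R"]),np.array(m["t"])
def ray(n,uv):
    K,D,R,t=model(n); p=cv2.undistortPoints(np.array(uv,float).reshape(1,1,2),K,D).ravel()
    return -R.T@t, R.T@np.array([*p,1.])
def plane(n,uv,z):
    o,d=ray(n,uv); return o+d*(z-o[2])/d[2]
def proj(n,X):
    K,D,R,t=model(n); return cv2.projectPoints(np.array(X,float).reshape(-1,1,3),cv2.Rodrigues(R)[0],t,K,D)[0].reshape(-1,2)
def tri(a,b):
    A=[];y=[]
    for n,uv in (("side",a),("top",b)):
        o,d=ray(n,uv); d=d/np.linalg.norm(d); P=np.eye(3)-np.outer(d,d); A.append(P); y.append(P@o)
    x=np.linalg.solve(sum(A),sum(y)); return x
def snap(n,f,crop=None,s=1):
    im=env.camera(n)[:,:,::-1]
    if crop: x0,y0,x1,y1=crop; im=im[y0:y1,x0:x1]
    cv2.imwrite(f"pics/{f}.png",cv2.resize(im,None,fx=s,fy=s,interpolation=cv2.INTER_CUBIC)); return im
E
python3 - <<'E'
from h import *
snap("top","t0",None,1.42);snap("side","s0",None,1.42)
for n in("top","side"):
    K,D,R,t=model(n);print(n,K[0,0],D,-R.T@t,R[2])
s=env.read_state();print(s["t"],s["eef_rot"],s["opening"])
E
```

```text
top 428.83348981015547 [-0.02762623  0.          0.          0.          0.        ] [ 0.35427559 -0.00590343  1.27893428] [ 0.18161838  0.0216053  -0.98313172]
side 468.79021959766084 [-0.0465071  0.         0.         0.         0.       ] [0.43593106 0.88559003 1.00042529] [ 0.09848032 -0.70057477 -0.70675074]
0.1 [[-9.44129339e-01  3.29574169e-01 -8.11978548e-04]
 [ 3.29575088e-01  9.44127973e-01 -1.62242237e-03]
 [ 2.31903157e-04 -1.79938446e-03 -9.99998354e-01]] 1.0042650751873308
```

View pics/t0.png

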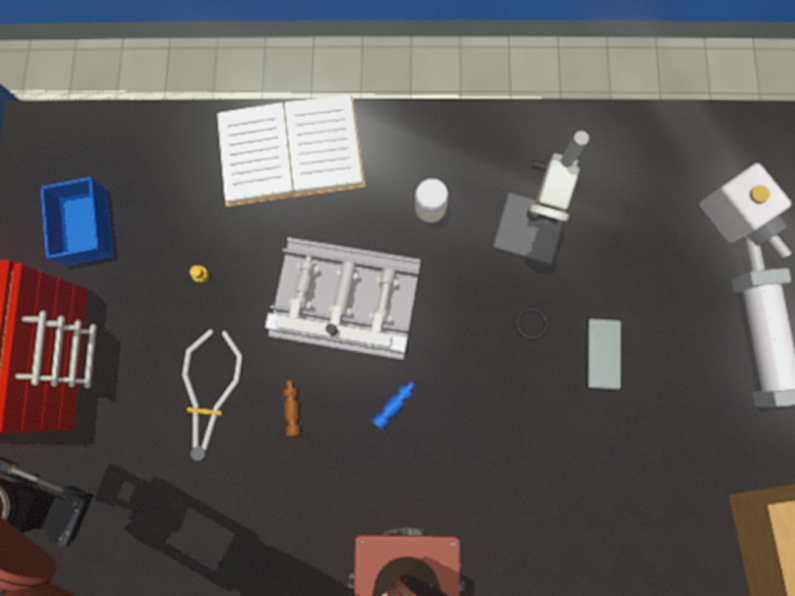

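View pics/s0.png

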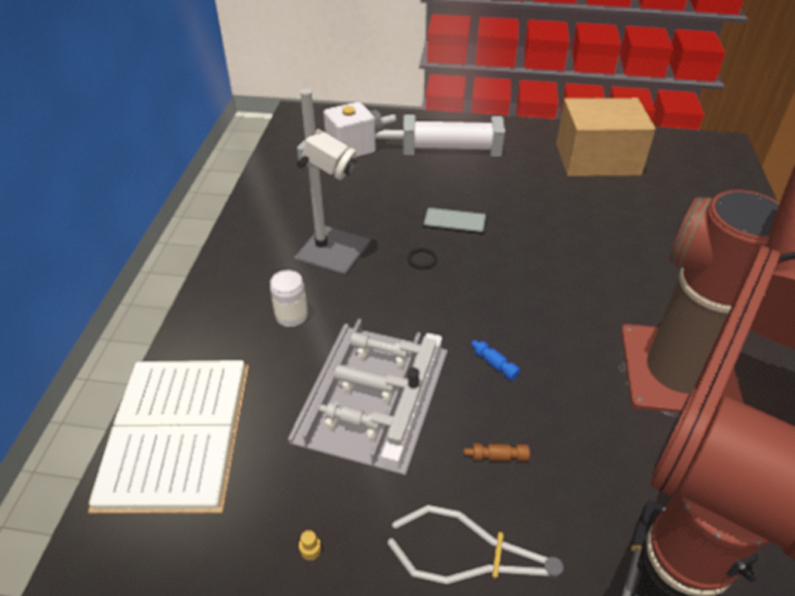

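The tray shows at about (345,300) in the top view (scaled 1.42), with the knob at (333,329) and the camera stand at (530,230). The left part looks grooved and the middle one plain. I'll zoom in on the tray and the camera head.

Run:
```python
from h import *
a=snap("top","x",(180,160,305,260),6); b=snap("side","x2",(200,220,320,335),5)
A=cv2.imread("pics/x.png");B=cv2.imread("pics/x2.png")
cv2.imwrite("pics/t1.png",A);cv2.imwrite("pics/s1.png",B)
c=cv2.resize(snap("top","x",(335,80,425,195)),None,fx=4,fy=4,interpolation=2);d=cv2.resize(snap("side","x",(200,60,290,195)),None,fx=4,fy=4,interpolation=2)
o=np.zeros((540,720,3),np.uint8);o[:460,:360]=c;o[:,360:]=d;cv2.imwrite("pics/c1.png",o)
```

```text
(no output)
```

View pics/t1.png

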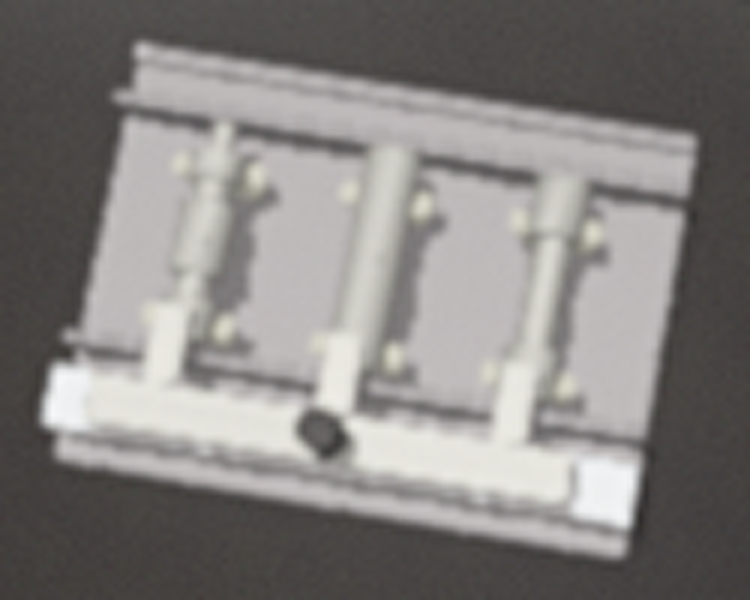

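View pics/s1.png

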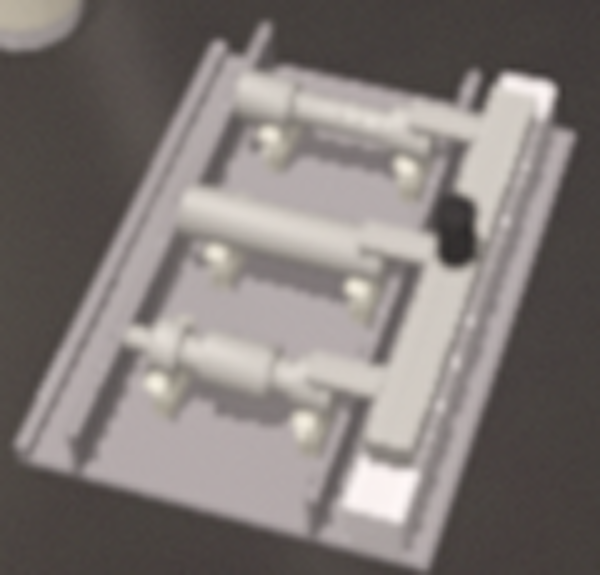

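View pics/c1.png

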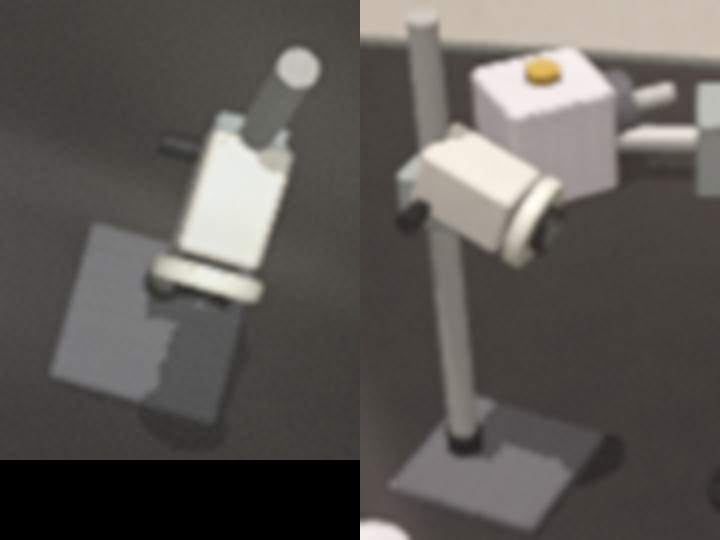

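The spool is the left part, with its nose tip at crop (227,125) in the top view and (130,335) in the side view. The lock covers the tails, the knob top is at (324,425) and (457,203), and the ring light and barrel are visible in both views. Next I'll compute positions from these.

Run:
```python
from h import *
np.set_printoptions(precision=4,suppress=True)
T=lambda u,v:((u+.5)/6-.5+180,(v+.5)/6-.5+160)
S=lambda u,v:((u+.5)/5-.5+200,(v+.5)/5-.5+220)
CT=lambda u,v:((u+.5)/4-.5+335,(v+.5)/4-.5+80)
CS=lambda u,v:((u-360+.5)/4-.5+200,(v+.5)/4-.5+60)
yaw=lambda a,b:np.degrees(np.arctan2(b[1]-a[1],b[0]-a[0]))
c=[plane("top",T(*p),.008) for p in((55,460),(628,556),(135,45),(697,135))]
print("tray c",*c);print("yaw",yaw(c[0],c[2]),yaw(c[1],c[3]),yaw(c[1],c[0])-90,yaw(c[3],c[2])-90)
print("sidecorn",plane("side",S(18,458),.008),plane("side",S(430,568),.008),plane("side",S(575,132),.008))
print("knob",tri(S(457,203),T(322,425)))
print("nose",tri(S(128,335),T(227,124)),plane("top",T(227,124),.045))
print("barrel mid land",plane("top",T(203,235),.045), "side",plane("side",S(235,358),.045))
f=[plane("top",CT(*p),.014) for p in((95,222),(50,375),(213,422))];g=[plane("side",CS(*p),.014) for p in((388,487),(532,528),(608,432),(478,395))]
print("foot",f,yaw(f[1],f[0]),yaw(f[2],f[1])-90);print("footS",g,yaw(g[1],g[0]),yaw(g[2],g[3]),yaw(g[2],g[1])-90,yaw(g[3],g[0])-90)
print("coltop",tri(CS(424,20),CT(298,68)),"colbase",plane("side",CS(463,440),.014))
print("ring",tri(CS(532,220),CT(207,278)))
```

```text
tray c [0.501 0.298 0.008] [0.4562 0.0114 0.008 ] [0.7156 0.2675 0.008 ] [ 0.6699 -0.0214  0.008 ]
yaw -8.068258073781529 -8.735546032200807 -8.88836649318597 -8.994292996148403
sidecorn [0.7094 0.2655 0.008 ] [0.4986 0.2986 0.008 ] [0.4526 0.013  0.008 ]
knob [0.506  0.1518 0.1046]
nose [0.6632 0.2115 0.0469] [0.6648 0.2118 0.045 ]
barrel mid land [0.6086 0.2215 0.045 ] side [0.6068 0.2167 0.045 ]
foot [array([ 0.8192, -0.2141,  0.014 ]), array([ 0.6967, -0.1773,  0.014 ]), array([ 0.661 , -0.2996,  0.014 ])] -16.75090332847417 -16.30157667347852
footS [array([ 0.8178, -0.2085,  0.014 ]), array([ 0.694 , -0.1761,  0.014 ]), array([ 0.6541, -0.3006,  0.014 ]), array([ 0.7711, -0.3344,  0.014 ])] -14.683488846061467 -16.106791309614334 -17.768066800389192 -20.35061610695783
coltop [ 0.7679 -0.2655  0.3924] colbase [ 0.7708 -0.2743  0.014 ]
ring [ 0.6948 -0.2437  0.2523]
```

Tray yaw is about -8.8° with its origin near (0.598, 0.137). The knob is at (0.506, 0.152), so the lock starts near 0, and the camera yaw is about -16.5°. I'll move toward the knob.

>>> move_arm(series=[[[50,0.65,-0.95,0,0.15],[50,0.65,-0.95,0,0.15],[50,0.65,-0.95,0,0.15],[50,0.65,-0.95,0,0.15],[50,0.65,-0.95,0,0.15],[50,0.65,-0.95,0,0.15],[50,0.65,-0.95,0,0.15],[50,0.65,-0.95,0,0.15],[50,0.65,-0.95,0,0.15],[50,0.65,-0.95,0,0.15],[50,0.65,-0.95,0,0.15],[50,0.65,-0.95,0,0.15]]])

```text
t: 1.3
tcp_pos: [0.4406, 0.2466, 0.2228]
eef_rot: [[-0.989, 0.146, 0.001], [0.146, 0.989, 0.0], [-0.001, 0.0, -1.0]]
force: [0.2, 0.4, 0.6]
opening: 0.571
gripper_force: 0.0
```

>>> move_arm(series=[[[50,0.55,-0.79,0,0],[50,0.55,-0.79,0,0],[50,0.55,-0.79,0,0],[50,0.53,-0.79,0,0],[50,0,0,-0.8,0],[50,0,0,-0.8,0],[50,0,0,-0.8,0],[50,0,0,-0.8,0],[50,0,0,-0.8,0],[50,0,0,-0.7,0],[50,0,0,0,0]]])

```text
t: 2.22
tcp_pos: [0.5016, 0.1527, 0.0769]
eef_rot: [[-0.989, 0.147, -0.008], [0.147, 0.989, -0.001], [0.008, -0.002, -1.0]]
force: [-1.4, 0.0, -0.6]
opening: 0.576
gripper_force: 0.0
```

>>> move_arm(series=[[[26,0.1,0,0,0],[26,0,0,0,0],[26,0,0,0,0],[26,0,0,0,0],[26,0.05,0.3,0,0],[26,0.05,0.3,0,0],[26,0.05,0.3,0,0],[26,0.03,0.2,0,0],[26,0.02,0.1,0,0],[26,0,0,0,0]]])

```text
t: 3.05
tcp_pos: [0.5142, 0.1906, 0.0814]
eef_rot: [[-0.989, 0.146, -0.0], [0.146, 0.989, 0.001], [0.0, 0.001, -1.0]]
force: [-0.2, 0.5, 0.3]
opening: 0.299
gripper_force: 0.0
```

>>> move_arm(series=[[[26,0.01,0.1,0,0],[26,0.01,0.1,0,0],[26,0,0,0,0]]])

```text
t: 3.3
tcp_pos: [0.5144, 0.1935, 0.0811]
eef_rot: [[-0.989, 0.146, -0.002], [0.146, 0.989, -0.004], [0.001, -0.004, -1.0]]
force: [-0.2, -8.8, 2.3]
opening: 0.304
gripper_force: 4.7
```

Run:
```python
from h import *
o=np.hstack([cv2.resize(snap("top","x",(185,160,305,260)),(400,333)),cv2.resize(snap("side","x",(200,215,320,335)),(400,333))]);cv2.imwrite("pics/lock.png",o)
s=env.read_state();print(s["force"],s["tcp_pos"],s["opening"])
```

```text
[-0.3465588  -8.66020127  2.66278433] [0.51441977 0.19343983 0.08108496] 0.30526989279569766
```

View pics/lock.png

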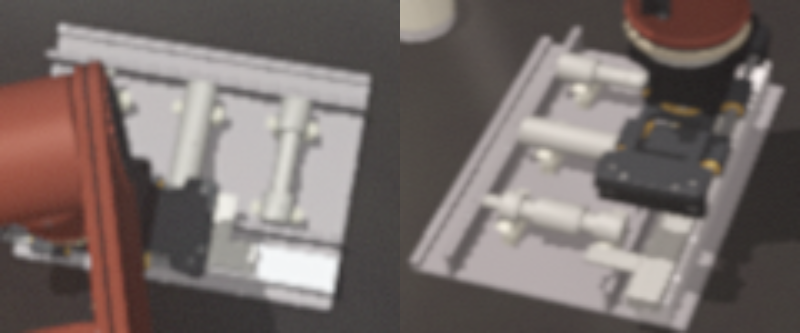

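The lock has moved about 40 mm, and 8.7 N now resists with no further motion. The tongues stand between the parts. One more nudge will confirm the stop, then I'll back off and rise.

>>> move_arm(series=[[[26,0.01,0.1,0,0],[26,0,0,0,0]]])

```text
t: 3.57
tcp_pos: [0.5144, 0.1937, 0.081]
eef_rot: [[-0.989, 0.146, -0.003], [0.146, 0.989, -0.009], [0.002, -0.009, -1.0]]
force: [-2.1, -20.2, 5.4]
opening: 0.3
gripper_force: 10.0
```

>>> move_arm(series=[[[26,-0.02,-0.24,0,0],[40,0,0,0,0],[50,0,0,0,0],[50,0,0,0.5,0],[50,0,0,0.8,0],[50,0,0,0.8,0],[50,0,0,0.5,0]]])

```text
t: 4.15
tcp_pos: [0.5154, 0.1922, 0.1619]
eef_rot: [[-0.989, 0.146, 0.002], [0.146, 0.989, 0.002], [-0.002, 0.002, -1.0]]
force: [0.5, 0.0, 0.4]
opening: 0.561
gripper_force: 0.0
```

>>> move_arm(series=[[[50,0.75,0.25,0,-0.06],[50,0.75,0.25,0,0],[50,0.75,0.25,0,0],[50,0.73,0.23,0,0],[50,0,0,-0.8,0],[50,0,0,-0.8,0],[50,0,0,-0.7,0],[50,0,0,-0.4,0],[50,0,0,0,0],[50,0,0,0,0]]])

```text
t: 4.98
tcp_pos: [0.6035, 0.2209, 0.0781]
eef_rot: [[-0.988, 0.153, -0.001], [0.153, 0.988, 0.0], [0.001, -0.0, -1.0]]
force: [0.8, 1.4, 0.3]
opening: 0.575
gripper_force: 0.0
```

Run:
```python
from h import *
im=snap("side","gr",(190,200,310,290),6)
print(env.read_state()["tcp_pos"],env.read_state()["force"])
```

```text
[0.60458695 0.22098939 0.0795251 ] [-0.13631361  0.38940702  0.70213634]
```

View pics/gr.png

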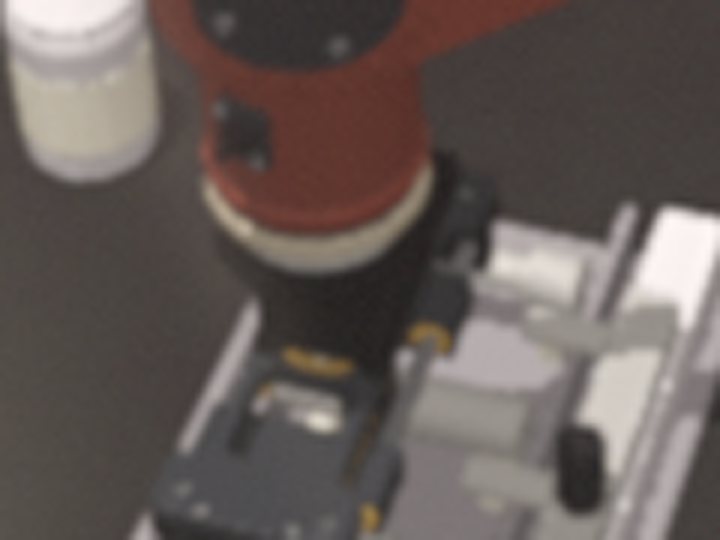

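The spool shows between the open fingers. I'll go down and close.

>>> move_arm(series=[[[50,0,0,-0.7,0],[50,0,0,-0.65,0],[50,0,0,-0.4,0],[50,0,0,0,0],[20,0,0,0,0],[20,0,0,0,0],[20,0,0,0,0],[20,0,0,0,0],[20,0,0,0,0]]])

```text
t: 5.78
tcp_pos: [0.6049, 0.2199, 0.0274]
eef_rot: [[-0.988, 0.153, 0.002], [0.153, 0.988, -0.001], [-0.002, -0.001, -1.0]]
force: [-1.2, -3.4, 4.0]
opening: 0.313
gripper_force: 30.0
```

The spool is gripped at 27 mm and 30 N. The interface cannot tilt the tool, so I'll pivot the spool in the pads by pressing its nose down on the lock bar's top edge (65 mm, fixed vertically). First I lift it and bring it in front of the tray.

>>> move_arm(series=[[[20,0,0,0.4,0],[20,0,0,0.8,0],[20,0,0,0.9,0],[20,0,0,0.9,0],[20,0,0,0.9,0],[20,-0.9,-0.34,0,0],[20,-0.9,-0.34,0,0],[20,-0.9,-0.34,0,0],[20,-0.9,-0.34,0,0],[20,-0.9,-0.34,0,0],[20,-0.73,-0.3,0,0],[20,0,0,0,0]]])

```text
t: 6.78
tcp_pos: [0.4421, 0.1595, 0.142]
eef_rot: [[-0.988, 0.153, -0.005], [0.153, 0.988, -0.001], [0.005, -0.002, -1.0]]
force: [0.6, 0.2, -4.1]
opening: 0.311
gripper_force: 30.0
```

```bash
cat >> h.py <<'E'
def onplane(uv,s=None):
    "side pixel -> (along tool, up) mm from the grasp point, in the vertical plane of the spool axis"
    s=s or env.read_state(); R=np.array(s["eef_rot"]); g=np.array(s["tcp_pos"])-.019*R[:,2]
    n=R[:,1]; n=np.array([n[0],n[1],0]); n/=np.linalg.norm(n); ax=np.array([n[1],-n[0],0])
    o,d=ray("side",uv); p=o+d*(n@(g-o))/(n@d); return np.array([ax@(p-g),p[2]-g[2]])*1e3
def spoolaxis(s=None):
    s=s or env.read_state(); R=np.array(s["eef_rot"]); g=np.array(s["tcp_pos"])-.019*R[:,2]; ax=np.array([R[1,1],-R[0,1],0]); return g,ax/np.linalg.norm(ax)
E
python3 - <<'E'
from h import *
s=env.read_state();print(s["tcp_pos"],s["force"],s["opening"],s["eef_rot"][0])
g,a=spoolaxis()
P=proj("side",[g,g+.06*a,g-.05*a]);print(P)
x0,y0=(P.min(0)-35).astype(int);x1,y1=(P.max(0)+35).astype(int)
print(x0,y0,x1,y1);snap("side","piv0",(x0,y0,x1,y1),6)
E
```

```text
[0.44213785 0.15948976 0.14197713] [ 0.56191248  0.2468897  -4.08073766] 0.31131212716925455 [-0.98824878  0.15276514 -0.00521256]
[[317.49958496 250.16282245]
 [292.91043484 244.68372868]
 [338.38487565 254.81085709]]
257 209 373 289
```

View pics/piv0.png

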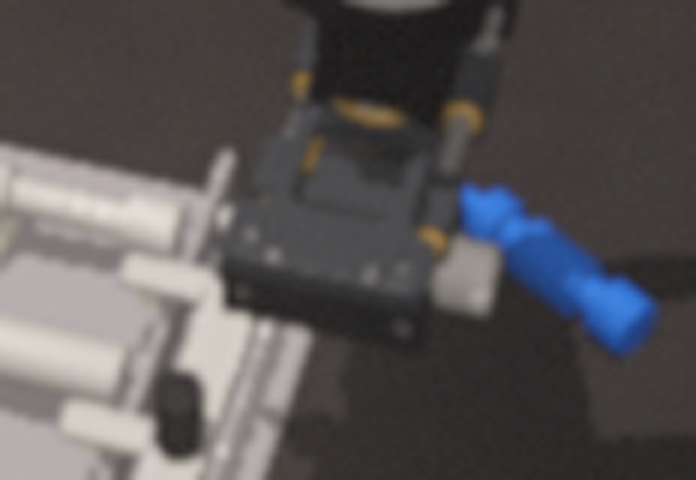

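The tail end face is at about (339,255), which matches the prediction for a level spool gripped near x = -5. I'll lower to just above the bar.

>>> move_arm(series=[[[20,0,0,-0.7,0],[20,0,0,-0.7,0],[20,0,0,-0.7,0],[20,0,0,-0.4,0],[20,0,0,0,0],[20,0,0,0,0]]])

```text
t: 7.33
tcp_pos: [0.4472, 0.1607, 0.0679]
eef_rot: [[-0.988, 0.153, -0.001], [0.153, 0.988, -0.0], [0.001, -0.0, -1.0]]
force: [0.6, 0.2, -4.1]
opening: 0.314
gripper_force: 30.0
```

Settled and clear. Now I'll press down slowly.

>>> move_arm(series=[[[20,0,0,-0.2,0],[20,0,0,-0.2,0],[20,0,0,-0.15,0],[20,0,0,-0.15,0],[20,0,0,0,0]]])

```text
t: 7.75
tcp_pos: [0.4473, 0.1605, 0.0468]
eef_rot: [[-0.988, 0.153, 0.0], [0.153, 0.988, 0.0], [-0.0, 0.0, -1.0]]
force: [-0.4, -0.4, 0.0]
opening: 0.312
gripper_force: 30.0
```

Contact takes about 4 N, so it's pivoting. I'll continue.

>>> move_arm(series=[[[20,0,0,-0.13,0],[20,0,0,-0.13,0],[20,0,0,-0.13,0],[20,0,0,0,0]]])

```text
t: 8.08
tcp_pos: [0.447, 0.1605, 0.0348]
eef_rot: [[-0.988, 0.153, -0.0], [0.153, 0.988, 0.0], [0.0, -0.0, -1.0]]
force: [-0.9, 0.5, 0.1]
opening: 0.314
gripper_force: 30.0
```

Run:
```python
from h import *
s=env.read_state();print(s["tcp_pos"],s["force"],s["opening"])
g,a=spoolaxis()
for n in("side",):
    im=env.camera(n); hsv=cv2.cvtColor(im,cv2.COLOR_RGB2HSV)
    for t in (.30,.35,.40):
        d=a*np.cos(t)+np.array([0,0,1])*np.sin(t); print(t,proj(n,[g+.06*d,g-.05*d]))
    P=proj(n,[g-.05*a])[0].astype(int); x,y=P
    sub=im[y-12:y+22,x-14:x+22].min(2); print(P); print("\n".join(" ".join(f"{v:3d}" for v in r) for r in sub[::1]))
```

```text
[0.44695481 0.16049659 0.03475124] [-0.89422085  0.45572054  0.09787873] 0.3139909068353579
0.3 [[291.22853843 268.54834436]
 [331.17338374 285.98773336]]
0.35 [[291.61911348 267.92662449]
 [330.78739073 286.47572455]]
0.4 [[292.0649777  267.32805688]
 [330.35843882 286.94129659]]
[332 282]
 69  73  76  69  58  56  56  60  65  63  54  48  44  43  43  40  43  40  42  43  41  45  41  41  41  42  42  41  44  51  57  58  59  60  58  58
 77  77  75  68  57  59  65  70  74  68  57  45  42  45  44  44  43  42  42  44  43  41  41  41  40  40  41  40  45  49  57  57  59  59  58  59
 77  78  76  67  59  63  73  75  76  68  54  45  43  44  43  44  41  43  41  39  43  39  42  42  42  40  40  41  43  50  59  57  57  57  59  59
 78  76  73  61  56  66  75  77  73  63  50  46  42  42  43  43  40  44  42  40  42  40  43  41  41  41  42  41  43  50  57  58  58  58  59  57
 78  76  68  59  61  70  77  77  71  60  49  44  43  45  44  43  42  43  42  39  41  41  43  42  40  40  40  42  43  50  58  57  58  58  58  58
 78  75  67  58  67  74  76  76  70  56  46  43  42  45  46  43  42  43  43  43  45  43 
[... 3387 characters left out ...]
  46  44  43  42  42  43  44  51  55  59  59  59  58  57  58  57  59  58  60  57  59  57  58  56  58  57  56  57  55  58  55
 48  47  44  44  44  42  43  45  43  44  43  44  50  58  59  60  59  58  60  59  58  56  57  56  57  58  57  57  56  59  55  58  56  58  58  57
 53  49  46  45  45  45  45  43  43  43  43  46  52  58  58  59  59  59  60  60  59  58  58  57  57  57  56  58  56  57  56  57  55  58  57  56
 58  56  53  51  47  45  44  41  42  42  42  45  51  58  59  59  57  59  57  57  56  58  56  59  58  58  56  57  57  57  56  57  56  58  57  56
 60  58  59  56  51  45  43  43  44  44  47  49  55  57  59  59  59  57  58  59  58  57  58  59  57  57  57  59  57  57  56  58  57  57  56  57
```

The press is done, with an expected tilt of about 0.33–0.35, which I'll measure. Meanwhile I'll look closely at the lens.

Run:
```python
import cv2,numpy as np
o=cv2.imread("pics/c1.png")
a=cv2.resize(o[230:320,130:280],None,fx=2.6,fy=2.6,interpolation=2);b=cv2.resize(o[165:280,485:585],None,fx=4,fy=4,interpolation=2)
q=np.zeros((460,800,3),np.uint8);q[:a.shape[0],:390]=a;q[:b.shape[0],400:800]=b
q=np.clip((q/255.)**.6*255,0,255).astype(np.uint8);cv2.imwrite("pics/lens.png",q)
```

```text
(no output)
```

View pics/lens.png

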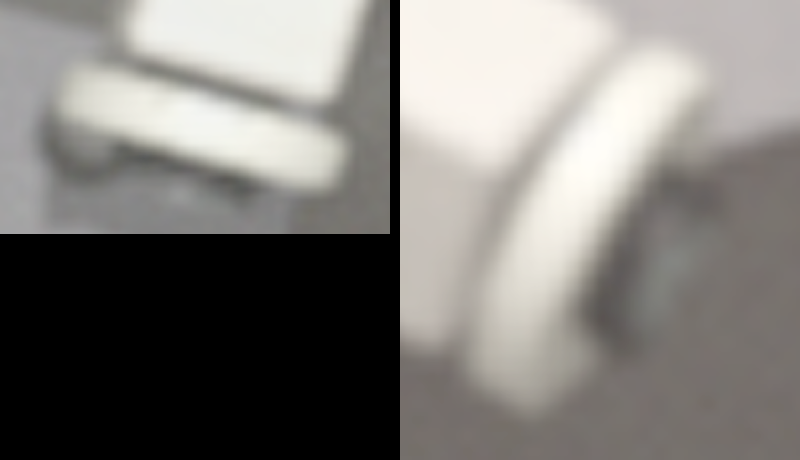

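>>> move_arm(series=[[[20,0,0,0.4,0],[20,0,0,0.7,0],[20,0,0,0.9,0],[20,0,0,0.9,0],[20,0,-0.6,0.9,-0.2],[20,0.1,-0.8,0.6,-0.2],[20,0.1,-0.9,0.3,-0.2],[20,0.1,-0.9,0,-0.2],[20,0.1,-0.9,0,-0.2],[20,0,-0.9,0,-0.2],[20,0,-0.6,0,-0.1],[20,0,0,0,0]]])

```text
t: 9.13
tcp_pos: [0.4585, -0.0105, 0.1757]
eef_rot: [[-0.957, 0.289, -0.001], [0.289, 0.957, -0.001], [0.001, -0.002, -1.0]]
force: [-0.3, 0.0, -3.7]
opening: 0.314
gripper_force: 30.0
```

The side view shows the greenish glass centred at about c1 (553,233), and in the top view the barrel's front edge centre is at about c1 (197,300). I'll triangulate the lens and measure the tilt of the spool, now clear of the tray.

Run:
```python
from h import *
np.set_printoptions(precision=4,suppress=True)
CT=lambda u,v:((u+.5)/4-.5+335,(v+.5)/4-.5+80)
CS=lambda u,v:((u-360+.5)/4-.5+200,(v+.5)/4-.5+60)
G=tri(CS(553,233),CT(197,300)); print("glass",G, proj("side",[G]),CS(553,233),proj("top",[G]),CT(197,300))
p=np.radians(-16.5); h=np.array([np.cos(p),np.sin(p),0]); foot=np.array([.737,-.256,0]); d=G-foot; print("rel foot",d@h, d@[-h[1],h[0],0])
# glass from side ray cut with vertical plane through the foot centre/column
o,r=ray("side",CS(553,233)); n=np.array([-h[1],h[0],0]); print("glass side+plane",o+r*(n@(foot-o))/(n@r))
g,a=spoolaxis(); s=env.read_state(); print(s["tcp_pos"],s["force"])
P=proj("side",[g,g+.06*a,g-.05*a]);x0,y0=(P.min(0)-22).astype(int);x1,y1=(P.max(0)+22).astype(int);print(P,x0,y0)
snap("side","tilt",(x0,y0,x1,y1),9)
```

```text
glass [ 0.6803 -0.2381  0.2469] [[247.1147 117.6138]] (247.875, 117.875) [[383.8465 155.5503]] (383.875, 154.625)
rel foot -0.05940760765153883 0.0010545481465465136
glass side+plane [ 0.6783 -0.2386  0.2458]
[ 0.4585 -0.0105  0.1757] [-0.2579  0.0373 -3.729 ]
[[317.0469 190.8355]
 [295.4865 184.3668]
 [335.4925 196.3757]] 273 162
```

View pics/tilt.png

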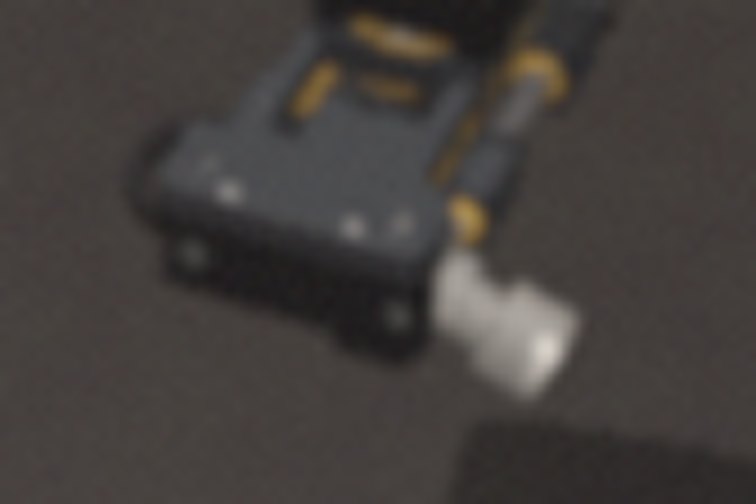

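The nose is hidden behind the gripper. The tail end is edge-on, with its rim centre at about crop (552,362), the land's upper edge from (528,283) to (580,322) and its lower edge from (475,365) to (525,400).

Run:
```python
from h import *
f=lambda u,v:((u+.5)/9-.5+273,(v+.5)/9-.5+162)
T=onplane(f(552,362));print("tail",T,np.hypot(*T),np.arctan2(-T[1],-T[0]))
for A,B in(((528,283),(580,322)),((475,365),(525,400)),((502,324),(552,361))):
    d=onplane(f(*B))-onplane(f(*A));print(d,np.arctan2(-d[1],-d[0]))
g,a=spoolaxis()
for t in(.3,.35,.4):
    d=a*np.cos(t)+np.array([0,0,1])*np.sin(t);q=proj("side",[g-.05*d,g-.045*d])[0];print(t,(q-[273,162]+.5)*9)
# tail land centre on brightness mask, side and top
im=env.camera("side");m=(im.min(2)>95)&(im.max(2)-im.min(2)<40);ys,xs=np.nonzero(m[185:212,318:345]);print("mask centroid",xs.mean()+318,ys.mean()+185,len(xs))
t=env.camera("top");P=proj("top",[g,g+.06*a,g-.05*a]);print(P)
x0,y0=(P.min(0)-25).astype(int);x1,y1=(P.max(0)+25).astype(int);mm=((t.min(2)>95)&(t.max(2).astype(int)-t.min(2)<40)).astype(np.uint8)[y0:y1,x0:x1];n,l,st,ce=cv2.connectedComponentsWithStats(mm);print(st[1:]+[x0,y0,0,0,0],ce[1:]+[x0,y0])
```

```text
tail [-47.36946372 -18.33171026] 50.79289019352151 0.3692444942117228
[-16.21788526  -8.62973901] 0.48900634667560894
[-15.88888979  -7.5831989 ] 0.4452941306357689
[-15.76181539  -8.23198755] 0.48130767203952807
0.3 [554.87353933 353.7921094 ]
0.35 [551.51786092 359.05934142]
0.4 [547.79573833 364.08210668]
mask centroid 328.43333333333334 197.82666666666665 150
[[291.33141315 245.47304604]
 [298.27993431 223.06621579]
 [285.44283909 264.452784  ]]
[[260 198   3   5   9]
 [271 198  23   6  96]
 [264 246  13   7  45]
 [280 255  12  11  97]
 [321 263   1   1   1]] [[260.55555556 199.44444444]
 [283.97916667 199.82291667]
 [269.68888889 249.2       ]
 [285.62886598 260.09278351]
 [321.         263.        ]]
```

Tail position gives 0.34–0.37 rad and the contact geometry gives 0.333, so the tilt is about 0.35 as wanted. For the nose tip to sit 80 mm in front of the glass, the TCP goes to about (0.553, -0.201, 0.1805).

>>> move_arm(series=[[[20,0.35,-0.7,0.02,0],[20,0.35,-0.7,0.02,0],[20,0.35,-0.7,0.02,0],[20,0.35,-0.7,0.02,0],[20,0.35,-0.7,0.02,0],[20,0.35,-0.7,0.02,0],[20,0.35,-0.7,0.02,0],[20,0.35,-0.7,0.02,0],[20,0.2,-0.5,0,0.05],[20,0.15,-0.25,0,0],[20,0,0,0,0],[20,0,0,0,0]]])

```text
t: 10.28
tcp_pos: [0.5535, -0.1968, 0.1805]
eef_rot: [[-0.96, 0.28, -0.001], [0.28, 0.96, 0.001], [0.002, 0.001, -1.0]]
force: [0.0, -0.0, -4.0]
opening: 0.311
gripper_force: 30.0
```

Run:
```python
from h import *
np.set_printoptions(precision=4,suppress=True)
s=env.read_state();print(s["tcp_pos"],s["force"],s["opening"],np.degrees(np.arctan2(-s["eef_rot"][0][1],s["eef_rot"][1][1])))
g,a=spoolaxis()
d=a*np.cos(.35)+np.array([0,0,1])*np.sin(.35);g2=g-[0,0,.001]
N=g2+.0595*d;print("nose",N)
for n in("side","top"):
    im=env.camera(n);P=proj(n,[g2-.0505*d,N,N+.08*d]);print(n,P)
    for c,R in((P[0],7),(P[1],9)):
        x,y=np.round(c).astype(int);print("at",x-R,y-R)
        print("\n".join(" ".join(f"{v:3d}" for v in r) for r in im[y-R:y+R+1,x-R:x+R+1].min(2)))
```

```text
[ 0.5535 -0.1968  0.1805] [ 0.043  -0.0169 -4.006 ] 0.31141915116086394 -16.27533982261222
nose [ 0.6071 -0.2125  0.2189]
side [[304.1747 152.3869]
 [271.1061 132.8099]
 [247.1917 118.6828]]
at 297 145
119 100  87  94  99  87  71  67  66  65  63  62  59  59  56
141 132 126 133 133 120 103  96  95  93  91  85  80  75  73
149 148 148 153 149 141 133 127 127 131 134 133 131 125 118
145 148 151 154 154 152 146 141 140 149 160 165 165 162 157
135 142 146 150 151 152 151 147 142 150 164 170 170 169 168
124 131 139 143 147 150 152 147 142 154 166 169 168 168 168
115 124 130 135 139 144 147 146 147 161 168 169 169 169 168
105 115 122 127 133 139 141 141 152 165 169 168 168 169 168
 96 108 113 120 130 138 138 144 160 168 168 168 170 169 167
 79  92 103 113 125 137 144 154 166 167 168 168 169 168 167
 63  81 109 121 121 131 151 165 169 170 169 169 168 168 167
 62  92 129 142 137 144 160 169 170 170 170 169 168 167 168
 63  95 127 139 141 147 156 162 164 167 168 166 165 166 166
 54  70  88  98 107 120 127 133 141 146 145 146 147 151 153
 49  46  46  54  63  71  74  79  83  89  92  94  99 109 12
[... 3190 characters left out ...]
  53  56  55  55
 69  55  45  39  44  47  41  44  48  45  52  48  51  53  53  55  51  59  57
 62  48  41  45  42  39  44  42  45  47  45  45  48  48  48  49  52  53  54
 56  44  40  39  43  41  43  42  43  45  47  44  47  46  45  47  47  49  51
 51  42  40  41  42  41  39  44  43  50  50  49  49  47  45  49  46  51  48
 46  39  38  40  43  42  41  43  44  43  51  49  51  51  47  45  47  50  49
 47  38  37  41  42  39  40  41  42  42  49  52  53  52  54  49  46  43  44
 48  43  41  40  34  42  40  43  44  41  46  51  50  53  50  51  50  52  43
 52  42  42  41  40  42  41  40  42  42  40  43  52  52  55  58  57  52  50
 57  42  39  41  40  38  39  42  44  43  39  42  42  48  54  54  55  56  53
```

The tail agrees with the prediction in both views, but the gripper hides the nose. I'll back off and turn the nose toward the side camera to verify the tilt directly.

>>> move_arm(series=[[[20,-0.4,0.3,0,0],[20,-0.5,0.5,0,1],[20,-0.5,0.5,0,1],[20,-0.5,0.5,0,1],[20,-0.5,0.5,0,1],[20,-0.5,0.5,0,1],[20,0,0.5,0,1],[20,0,0.5,0,1],[20,0,0.3,0,1],[20,0,0,0,1],[20,0,0,0,1],[20,0,0,0,0]]])

```text
t: 11.38
tcp_pos: [0.4662, -0.0737, 0.1813]
eef_rot: [[-0.719, -0.695, 0.0], [-0.695, 0.719, 0.0], [-0.0, -0.0, -1.0]]
force: [0.8, 0.8, -3.0]
opening: 0.314
gripper_force: 30.0
```

```bash
cat > look.py <<'E'
from h import *
np.set_printoptions(precision=4,suppress=True)
s=env.read_state();print(s["tcp_pos"],s["force"],np.degrees(np.arctan2(-s["eef_rot"][0][1],s["eef_rot"][1][1])),s["joints"][5])
g,a=spoolaxis();g2=g-[0,0,.001];z=np.array([0,0,1])
for n in("side","top"):
    for t in(.3,.35,.4,.45):
        d=a*np.cos(t)+z*np.sin(t);print(n,t,proj(n,[g2+.0595*d,g2+.0435*d,g2-.0505*d]).ravel())
im=env.camera("side");x,y=np.round(proj("side",[g2+.055*a+.02*z])[0]).astype(int);print("at",x-13,y-14)
print("\n".join(" ".join(f"{v:3d}" for v in r) for r in im[y-14:y+15,x-13:x+14].min(2)))
E
python3 look.py
```

```text
[ 0.4662 -0.0737  0.1813] [ 0.761   0.7559 -3.0266] 44.01127140385538 -2.6632967262799605
side 0.3 [299.4267 176.5472 304.0138 175.6792 329.5303 170.8565]
side 0.35 [299.753  175.5673 304.2546 174.9681 329.2374 171.6481]
side 0.4 [300.1223 174.5793 304.5263 174.2515 328.9131 172.4422]
side 0.45 [300.5339 173.5859 304.8281 173.5316 328.5584 173.2372]
top 0.3 [301.6565 225.2959 305.8356 229.9493 329.9916 256.8477]
top 0.35 [301.9514 225.4088 306.0588 230.0407 329.6826 256.6827]
top 0.4 [302.2863 225.5655 306.3108 230.164  329.3439 256.4834]
top 0.45 [302.6606 225.7661 306.5911 230.3189 328.9765 256.2505]
at 287 162
 58  58  59  57  58  59  59  58  59  59  58  60  60  60  59  60  57  56  59  53  42  30  29  40  44  49  57
 57  59  58  60  59  59  59  59  58  60  59  61  60  60  58  58  57  59  59  56  44  33  29  37  44  44  49
 58  59  59  59  60  59  61  58  60  59  60  59  58  58  59  59  59  59  57  56  49  29  31  37  42  44  46
 58  56  59  59  58  60  58  57  58  59  59  60  59  58  60  56  57  58  58  57  47  32  32  38  43  44  42
 59  58  59  58  60  59  58  58  59  60  59  57
[... 1952 characters left out ...]
  61  59  57  54  50  44  50  55  60  59  57  58  60
 50  42  45  49  54  55  58  60  58  58  58  57  60  58  56  55  54  50  46  42  51  57  59  59  58  60  60
 56  46  41  41  45  49  52  54  57  53  55  56  56  51  51  50  48  43  41  47  52  58  58  59  58  60  60
 56  54  51  42  41  44  46  47  48  47  48  49  47  47  43  42  42  41  43  51  59  60  58  58  57  59  57
 59  58  57  51  45  44  42  43  44  44  42  44  42  36  37  41  45  50  54  56  58  58  58  61  58  58  59
 60  58  61  58  56  52  47  48  46  46  45  44  47  49  46  48  50  58  57  61  58  60  58  59  59  56  57
 58  58  60  60  59  58  59  56  56  57  53  53  56  58  57  57  57  60  58  59  59  58  58  58  57  59  60
```

The nose tip is at about (300.0,175.4), against a prediction of (299.8,175.6) for 0.35 rad, so the tilt is about 0.355 and good. I'll go back to the final pose.

>>> move_arm(series=[[[20,0,-0.3,0,-1],[20,0,-0.4,0,-1],[20,0,-0.4,0,-1],[20,0,-0.4,0,-1],[20,0.2,-0.4,0,-1],[20,0.4,-0.4,0,-1],[20,0.5,-0.5,0,-1],[20,0.5,-0.5,0,-1],[20,0.5,-0.4,0,-1],[20,0.5,-0.35,0,-1],[20,0.35,-0.2,0,-0.08],[20,0,0,0,0]]])

```text
t: 12.43
tcp_pos: [0.5565, -0.2035, 0.1811]
eef_rot: [[-0.956, 0.293, 0.001], [0.293, 0.956, -0.0], [-0.001, -0.0, -1.0]]
force: [-1.2, -0.1, -3.4]
opening: 0.313
gripper_force: 30.0
```

>>> move_arm(series=[[[20,0,0,0,0],[20,0,0,0,0],[20,0,0,0,0]]])

```text
t: 12.68
tcp_pos: [0.5544, -0.2018, 0.181]
eef_rot: [[-0.957, 0.289, -0.001], [0.289, 0.957, 0.0], [0.001, 0.0, -1.0]]
force: [-0.3, 0.6, -3.9]
opening: 0.311
gripper_force: 30.0
```

Run:
```python
from h import *
for i in range(2):
    im=env.camera("side");P=proj("side",[[.5125,.192,.1]])[0];x,y=P.round().astype(int)
    m=(im[y-10:y+14,x-10:x+11].max(2)<50).astype(np.uint8);n,l,st,c=cv2.connectedComponentsWithStats(m);k=1+st[1:,4].argmax();print(P,st[k]+[x-10,y-10,0,0,0],plane("side",c[k]+[x-10,y-10],.088))
s=env.read_state();print(s["tcp_pos"],s["force"],abs(np.array(s["qvel"])).max())
```

```text
Traceback (most recent call last):
ValueError: attempt to get argmax of an empty sequence
```

Run:
```python
from h import *
im=env.camera("side");P=proj("side",[[.5125,.192,.1]])[0];x,y=P.round().astype(int)
print(x-12,y-8);print("\n".join(" ".join(f"{v:3d}" for v in r) for r in im[y-8:y+14,x-12:x+13].max(2)))
t=env.camera("top");P=proj("top",[[.5125,.192,.1]])[0];x,y=P.round().astype(int)
print(x-8,y-8,P);print("\n".join(" ".join(f"{v:3d}" for v in r) for r in t[y-8:y+9,x-8:x+9].max(2)))
s=env.read_state();print(s["tcp_pos"],s["force"],abs(np.array(s["qvel"])).max())
```

```text
274 266
197 194 191 184 174 169 158 155 168 156 122 103 118 158 194 211 213 212 211 210 211 212 212 195 162
209 207 202 185 162 160 162 166 168 143 109 106 133 176 206 214 213 212 211 211 211 213 208 185 163
215 214 207 181 154 165 178 180 164 128 103 114 148 189 211 214 213 211 211 211 212 212 200 169 162
217 215 203 170 150 169 184 182 158 117 100 116 156 190 205 210 212 212 211 211 212 212 195 160 163
214 212 192 152 147 170 179 172 144 105  91 102 135 161 176 191 204 210 212 212 212 206 184 160 169
208 205 182 137 137 165 177 164 125  90  77  77  87 100 114 147 184 207 212 212 211 196 166 161 169
198 192 166 128 131 160 174 152 109  77  67  66  66  67  71 100 156 196 210 212 206 184 157 167 172
185 176 149 127 145 169 168 135  95  72  69  69  68  66  64  79 127 182 208 211 198 169 160 176 172
166 157 135 131 158 177 162 121  89  71  68  69  67  70  65  71 112 175 209 211 190 158 167 179 162
149 140 129 139 163 171 149 110  87  68  69  69  69  71  67  70 109 174 207 206 181 156 176 182 155
166 149 141 152 168 163 130 102  83  67  64  69  72  70  66  65 108 173 206 198 167 160 178 
[... 1696 characters left out ...]
227 214 170 108  90  99  99 101  93  76  96 167 215 231 232
229 229 229 222 190 128  94  95  99 100  86  63  66 127 183 215 228
226 227 230 230 214 172 127  98  87  86  76  58  74 117 159 197 226
209 217 226 228 222 205 177 128  93  71  60  68 101 132 158 197 227
178 194 206 207 205 201 194 168 137  93  79  99 128 156 184 213 229
155 170 186 191 177 174 178 181 164 129 122 129 147 175 208 226 229
144 159 176 184 166 156 161 174 172 161 160 156 156 176 199 207 207
164 159 150 150 141 135 141 156 166 162 161 159 156 159 165 169 171
191 183 169 166 164 154 141 139 143 141 137 133 136 141 148 156 156
[ 0.5547816  -0.20209337  0.18131302] [ 0.54970343  0.19783146 -3.54239238] 0.007013482967373818
```

The knob is where the end stop left it (218.8,228.5 against a predicted 219.1,228.6), and the arm is still.

```bash
python3 -c "
from station import env
print(env.close_job())"
```

```text
the job is handed in; nothing more can be done
None
```

The job is handed in: the lock is at its end stop, and the spool is held still with its nose pointing into the lens, tilted about 0.35 rad, with its tip by calculation about 80 mm from the glass. At the final pose the gripper hid the nose, so that position rests on the arm pose, a lens position good to a few mm, and a tilt check made away from the camera.

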